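Lower the bench lamp and switch it on from below

ROBOT

A 7-joint arm with a two-finger parallel gripper is mounted at the origin on the work surface. World frame = base frame: x ahead of the robot, y to its left, z up, the work surface at z = 0. Lengths are in m, angles in rad, forces in N, time in s.
With the tool pointing down it reaches from about 0.425 to 0.825 m from the base axis. Payload 3.6 kg.
Tool frame: the origin (TCP) lies midway between the tips of the shut fingers; the grasp point (between the pads) lies grip_depth behind it (grip_depth is the distance from the TCP to the grasp point, in m); z points along the fingers, y is the line along which they close (so a half turn about z gives the same grasp; the last joint's range is limited). The gripper opens to 93 mm and grips with 3 to 60 N. Pads are 15 mm wide; open, the fingers measure 128 mm over their backs; the gripper's body (75 mm by 188 mm) begins 65 mm behind the grasp point.
Start: joints at [-1.214, 0.615, -0.013, 1.423, 0.008, 1.103, -0.04], TCP at [0.243, 0.603, 0.219] pointing down, gripper open.
Joint ranges: [-3.12, 3.12], [-0.3, 2.06], [-1.34, 1.32], [0.26, 2.42], [-1.36, 4.5], [0.01, 1.98], [-2.84, 2.84]. Speed limits (rad/s): [2.79, 2.79, 3.14, 3.14, 3.14, 3.14, 3.14].

INTERFACE

Orientations are given as a unit quaternion [w, x, y, z].
In Python, from cell import sense, get_image, sign_off, grip_depth gives the robot as it stands.
- The arm moves only by the shell command python3 -m handwheel 'ROWS' [FORCE]. ROWS is JSON, a list of rows, each a list of 7 numbers: the turn, a rotation vector about the tool's x, y, z in degrees, then the shift along the tool's x, y, z in mm, then the closure, from -1 (fully open) to 1 (shut). A call has 1 to 8 rows; each row is the pose to reach, as a shift and turn from the pose commanded when the call began, along the tool's axes at that moment; what a row does not reach only later rows make up. A row lasts 1/8 s, in which the tool goes at most 62.5 mm and 10.7 degrees, less where a joint would pass 70% of its speed; a pose out of reach is approached as far as the arm can. A call with a gripper value outside its range is refused whole. The fingers move at their own pace and stop on an object; FORCE is the grip in N (left out, the last holds). Time passes only in rows, so rows that repeat a pose let the fingers close. It gives the time, the measured TCP pose, the force, the opening and the grip force at its end, in the units of the state.
- sense(): the state, without advancing time (a new reading comes with each control period).
- get_image(name): name is "scene" or "side" or "wrist"; returns a dict with "image" (400x640x3 uint8, red, green, blue), "K" (3x3 intrinsics, pixels), "extrinsics" (4x4, takes a point from world to camera coordinates); the wrist camera has in their place "T_tool_cam" (4x4, takes a point from camera to tool coordinates, whose origin is the TCP and whose axes are the flange's). Camera axes: x right, y down, z forward; pixel columns grow to the right and rows downward; lengths in m; the calibration is good to about 2 mm. A picture is of the moment at which its call begins: read the wrist's pose just before it. There is no depth.
- sign_off(): hands the job in; it is judged then, once.
The state is a dict: "time_s": time; "joint_pos": joint angles; "joint_vel": joint speeds; "joint_efforts": joint torques, N m; "eef_pos": TCP position; "orientation": TCP orientation; "ft_force": force on the tool from outside, world axes, zero at the start; "ft_torque": the same for the moment, N m; "gripper_width": opening from 0.0 (shut) to 1.0 (fully open); "finger_force": force on a finger pad.
Only numpy, scipy, OpenCV 4.12 (cv2) and the standard library are available. Lean on these libraries where they do the work, as an engineer would, in place of code of your own. Each camera call takes 0.05 s, during which the arm holds its last target. There are 200 camera calls.

TASK

The bench lamp is parked with its arm tilted up: bring the arm down until it is level and let go of it, so that its stiff hinge holds it there. Then switch the lamp on by pushing the switch under the lip of its head fully up from below, with the arm still level when you have finished. Leave the tire levers, hex key set, bell and bottle cage where they lie.

Things in the scene. Friction and masses are not known exactly. Their poses are not given: they have to be found in the camera images.
- lamp: Bench lamp, bolted down. Grey foot 110 x 110 mm, 22 mm high; from its middle a post 28 x 30 mm rises to a hinge 175 mm above the bench (fork up to 188 mm high; spans x -23 to +35 mm). Origin: centre of the foot's underside. The aluminium arm points along the foot's own -y axis; that axis points to the robot's right, give or take 23 degrees.
- lamp_hinge (a point): The centre of the hinge between post and arm, on the hinge axis (parallel to the foot's x axis), 175 mm above the bench. Axes as lamp.
- lamp_arm (a joint): Angle of the lamp arm (rad): 0 = level, positive = free end up; range -0.6 to 1.0, starts 0.4 to 0.7. Friction hinge: it stays where it is left; at the head's middle it takes about 5 to 8 N to push down, 9 to 13 N to push up. The arm is a bar 18 mm wide (along the hinge axis), 16 mm high, free over 14 to 115 mm from the hinge; beyond that is the lamp head.
- head_top (a point): Middle of the head's flat top, 185 mm from the hinge, 10 mm above the arm's centre line. Turns with the arm: -y along the arm to its free end, z out of the top. Aluminium slab 20 mm thick, 64 mm wide (x), 140 mm long: y from +70 mm to -70 mm, the lip's front edge. The lip is the last 14 mm at the free end: plate 8 mm thick, its edge bent down as a 4 mm thick skirt to 22 mm below the top.
- switch_face (a point): Centre of the flat underside of the switch, a black paddle 50 mm (x) by 32 mm (y) hanging under the head by its free end, hidden from above. Off, it is 62 mm below the head's top and 40 mm below the lip's skirt; 231 mm from the hinge, 24 mm in from the lip's front edge. Axes as head_top. Open below, at the sides and beyond the free end: shut fingers leaning 45 degrees get under it.
- lamp_switch (a joint): Travel of the switch paddle into the head: 0 = off (down), 0.008 m = fully up (on), towards the head's top. About 3 N moves it, and it stays where it is left. Pushing on after it is fully up tilts the arm up.
- tire_lever1_mid (a point): Centre of a loose blue plastic tire lever, 115 x 20 mm, 8 mm high, lying flat. Its long axis is its x. Bystander.
- tire_lever2_mid (a point): Centre of a second blue tire lever, same as the first. Bystander.
- tire_lever3_mid (a point): Centre of a third blue tire lever, same as the first. Bystander.
- hex_set_mid (a point): Centre of a loose steel hex key fold-out set, 92 (x) x 34 mm, 24 mm high. Bystander.
- bell_mid (a point): Middle, 20 mm up, of a loose red plastic bicycle bell, 60 mm across, 43 mm high. Bystander.
- bottle_cage_mid (a point): Middle, 35 mm up, of a loose aluminium bottle cage lying on its back, 150 (x) x 80 mm, about 75 mm high. Bystander.
- parts_box_mid (a point): Centre of a grey plastic parts box with a clip-on lid, 126 x 176 mm, 72 mm high, fixed. Bystander.

How it is judged:
By the outcome, as a careful person would: the job done as asked, in the order asked, and still so for the second after the job is handed in, with the robot touching nothing.
It also fails if it takes over 42 s, if anything falls off the work surface, if the arm or the gripper's body presses on something with over 40 N, if the wrist force passes 120 N, or if a joint passes its speed limit or range.

## Working session

There is one attempt and no reset: what is moved stays moved. The work goes in short steps, Python scripts to look and compute and a shell command to move; the robot and the scene stay as the last step left them, time stands still between calls to the robot, and variables do not carry over. Pictures are saved under pics/ and viewed, at most 10 in all, crops included, and the job is handed in when it is done.

```bash
mkdir -p pics; ls; python3 - <<'E'
from cell import sense,get_image,grip_depth
import cv2,numpy as np
s=sense();print({k:np.round(v,3) for k,v in s.items()},grip_depth)
for n in("scene","side"):
    d=get_image(n);cv2.imwrite(f"pics/{n}0.png",d["image"][:,:,::-1]);print(n,np.round(d["K"],1).tolist(),np.round(d["extrinsics"],4).tolist())
E
```

```text
pics
{'time_s': np.float64(0.0), 'joint_pos': array([-1.214,  0.616, -0.013,  1.425,  0.008,  1.103, -0.04 ]), 'joint_vel': array([-0.   , -0.001, -0.   ,  0.001,  0.   ,  0.   , -0.001]), 'joint_efforts': array([-0.0000e+00, -4.5894e+01,  2.1000e-01, -1.6574e+01, -6.1000e-02,
        2.1000e-02,  0.0000e+00]), 'eef_pos': array([0.243, 0.602, 0.218]), 'orientation': array([-0.   ,  0.19 ,  0.982, -0.001]), 'ft_force': array([-0.554, -0.719,  0.517]), 'ft_torque': array([ 0.012, -0.039,  0.006]), 'finger_force': np.float64(0.0), 'gripper_width': np.float64(0.996)} 0.0188
scene [[365.1, 0.0, 318.1], [0.0, 365.1, 200.3], [0.0, 0.0, 1.0]] [[-0.1249, 0.9919, 0.0218, 0.0759], [0.6363, 0.097, -0.7653, -0.2425], [-0.7613, -0.0817, -0.6433, 1.6788], [0.0, 0.0, 0.0, 1.0]]
side [[458.9, 0.0, 317.0], [0.0, 458.9, 203.4], [0.0, 0.0, 1.0]] [[0.9337, -0.3579, 0.009, -0.5083], [-0.1785, -0.487, -0.855, 0.1987], [0.3104, 0.7967, -0.5186, 1.0806], [0.0, 0.0, 0.0, 1.0]]
```

View pics/scene0.png

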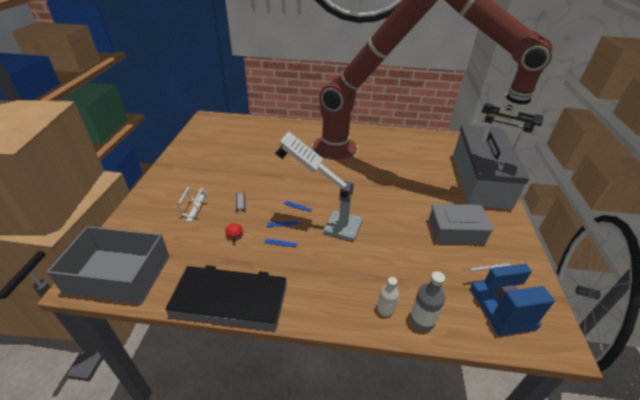

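View pics/side0.png

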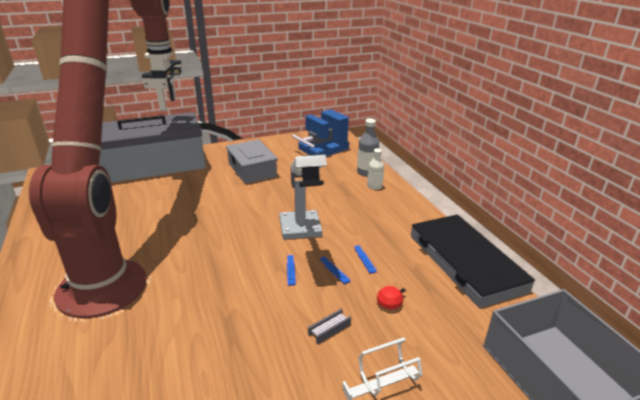

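The scene view shows the lamp foot near (343,226), hinge near (345,187), and head end near (285,140). In the side view the foot is near (301,224) and the head near (311,160). I'll enlarge both in one picture.

```bash
python3 - <<'E'
import cv2,numpy as np
a=cv2.imread("pics/scene0.png")[125:245,265:375];b=cv2.imread("pics/side0.png")[140:250,265:345]
a=cv2.resize(a,None,fx=4,fy=4,interpolation=2);b=cv2.resize(b,None,fx=4.3,fy=4.3,interpolation=2)
h=max(a.shape[0],b.shape[0]);f=lambda i:cv2.copyMakeBorder(i,0,h-i.shape[0],0,0,0)
cv2.imwrite("pics/crop1.png",np.hstack([f(a),f(b)]))
E
```

```text
(no output)
```

View pics/crop1.png

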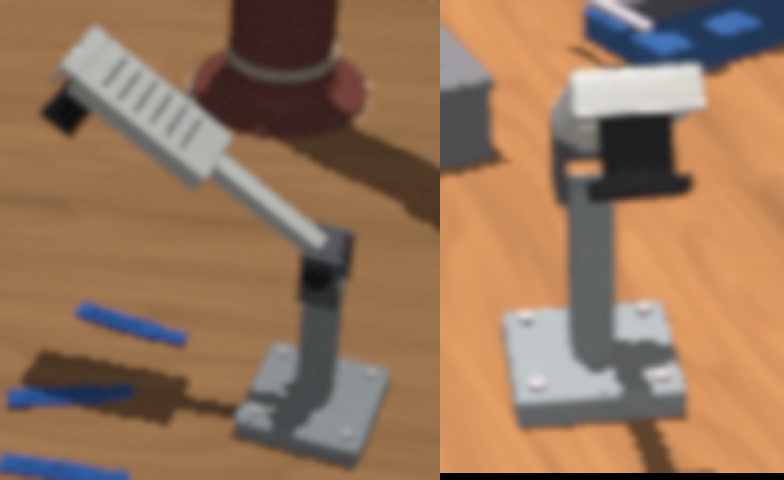

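```bash
cat > h.py <<'E'
import numpy as np,cv2
C={"scene":(np.array([[365.1,0,318.1],[0,365.1,200.3],[0,0,1]]),np.array([[-0.1249,0.9919,0.0218,0.0759],[0.6363,0.097,-0.7653,-0.2425],[-0.7613,-0.0817,-0.6433,1.6788]])),
"side":(np.array([[458.9,0,317.0],[0,458.9,203.4],[0,0,1]]),np.array([[0.9337,-0.3579,0.009,-0.5083],[-0.1785,-0.487,-0.855,0.1987],[0.3104,0.7967,-0.5186,1.0806]]))}
def onz(n,p,z):
    K,E=C[n];R=E[:,:3];c=-R.T@E[:,3];d=R.T@np.linalg.solve(K,[*p,1]);return c+d*(z-c[2])/d[2]
def tri(p,q):
    P=[C[n][0]@C[n][1] for n in("scene","side")]
    X=cv2.triangulatePoints(P[0],P[1],np.array(p,float).reshape(2,1),np.array(q,float).reshape(2,1));return X[:3,0]/X[3,0]
E
python3 - <<'E'
from h import *
sc=lambda u,v:(u/4+265-.4,v/4+125-.4); sd=lambda u,v:((u-440)/4.3+265-.4,v/4.3+140-.4)
f1=np.array([onz("scene",sc(*p),.022) for p in[(272,347),(389,368),(352,458),(236,434)]])
f2=np.array([onz("side",sd(*p),.022) for p in[(504,312),(662,303),(685,402),(519,414)]])
np.set_printoptions(precision=4,suppress=True)
print(f1,f1.mean(0));print(f2,f2.mean(0))
print("yaw by edges")
for f in(f1,f2):
    print([np.degrees(np.arctan2(*(f[(i+1)%4]-f[i])[[1,0]])) for i in range(4)])
A=tri(sc(95,25),sd(573,70));B=tri(sc(62,72),sd(702,65));print(A,B)
E
```

```text
[[0.4646 0.0339 0.022 ]
 [0.4769 0.1389 0.022 ]
 [0.5917 0.1123 0.022 ]
 [0.5781 0.0144 0.022 ]] [0.5278 0.0749 0.022 ]
[[0.4816 0.1408 0.022 ]
 [0.5857 0.1147 0.022 ]
 [0.5575 0.0001 0.022 ]
 [0.4556 0.0238 0.022 ]] [0.5201 0.0698 0.022 ]
yaw by edges
[np.float64(83.32039645099523), np.float64(-13.054089976840809), np.float64(-97.912298576217), np.float64(170.24654187596386)]
[np.float64(-14.036609216256593), np.float64(-103.84833671835857), np.float64(166.92297664691975), np.float64(77.48153486550571)]
[ 0.4472 -0.1208  0.3234] [ 0.511  -0.1325  0.3199]
```

```bash
cat >> h.py <<'E'
from scipy.spatial.transform import Rotation as Ro
from cell import sense
YAW=-12.4; HINGE=np.array([.523,.072,.175])
def lampR(yaw=YAW): return Ro.from_euler('z',yaw,degrees=True).as_matrix()
def lp(x,y,z): return HINGE+lampR()@np.array([x,y,z])   # level-lamp frame at hinge
def toolR(az,lean=0,leanaz=0):
    "tool y along azimuth az, pointing down, then leaned so tip points toward leanaz by lean (deg)"
    y=np.array([np.cos(np.radians(az)),np.sin(np.radians(az)),0]);z=np.array([0,0,-1.]);R=np.c_[np.cross(y,z),y,z]
    a=np.radians(leanaz);h=np.array([np.cos(a),np.sin(a),0]);k=np.cross([0,0,-1.],h)
    return Ro.from_rotvec(k*np.radians(lean)).as_matrix()@R
def rows(p,R):
    s=sense();q=s["orientation"];R0=Ro.from_quat([q[1],q[2],q[3],q[0]]).as_matrix()
    rv=Ro.from_matrix(R0.T@R).as_rotvec(degrees=True);d=R0.T@(np.array(p)-s["eef_pos"])*1000
    return np.round(rv,1),np.round(d,1)
E
python3 -c "
from h import *
print(rows([.45,.28,.42],toolR(30)))"
```

```text
(array([-0.1,  0. , 38.1]), array([-312.8, -222. , -201.9]))
```

```bash
python3 -m handwheel '[[0,0,9,-50,-35,-60,1],[0,0,18,-100,-70,-100,1],[0,0,24,-150,-105,-130,1],[0,0,30,-200,-140,-160,1],[0,0,38,-250,-180,-185,1],[0,0,38,-313,-222,-202,1],[0,0,38,-313,-222,-202,1],[0,0,38,-313,-222,-202,1]]' 10; python3 -c "
from h import *
print(sense()['joint_pos'].round(3),rows(lp(0,-.19,.255),toolR(YAW)))"
```

```text
time_s: 1.1
eef_pos: [0.4537, 0.2743, 0.4222]
orientation: [0.002, 0.505, 0.863, 0.001]
ft_force: [-0.0, 0.3, -0.1]
gripper_width: 0.186
finger_force: 0.0
[-0.766  0.297  0.259  1.395 -0.072  1.456  0.004] (array([ 0.2,  0.1, 41.8]), array([-352. , -165.6,   -7.2]))
```

```bash
python3 -m handwheel '[[0,0,9,-55,-26,-3,1],[0,0,18,-110,-52,-5,1],[0,0,27,-165,-78,-7,1],[0,0,36,-220,-104,-7,1],[0,0,42,-275,-130,-7,1],[0,0,42,-330,-155,-7,1],[0,0,42,-352,-166,-7,1],[0,0,42,-352,-166,-7,1]]' 10; python3 - <<'E'
from h import *
from cell import get_image
s=sense();print(s['joint_pos'].round(3),rows(lp(0,-.19,.255),toolR(YAW)))
d=get_image("wrist");print(d["K"].tolist(),d["T_tool_cam"].round(4).tolist());a=d["image"][:,:,::-1]
cv2.imwrite("pics/w1.png",a)
b=get_image("scene")["image"][60:260,220:420,::-1]
cv2.imwrite("pics/c2.png",np.hstack([cv2.resize(a,(480,300)),cv2.resize(b,(300,300),interpolation=2)]))
E
```

```text
time_s: 2.1
eef_pos: [0.4825, -0.1086, 0.427]
orientation: [-0.0, 0.778, 0.628, -0.001]
ft_force: [0.2, 0.7, -0.5]
gripper_width: 0.007
finger_force: 0.0
[-0.25   0.254  0.585  1.477 -0.14   1.454  0.124] (array([-0.1,  0. ,  0.3]), array([-5. ,  0.7, -3. ]))
[[337.8673357191704, 0.0, 319.03259132482884], [0.0, 337.8673357191704, 199.62346051058918], [0.0, 0.0, 1.0]] [[-0.0002, -0.9645, -0.2641, 0.0743], [1.0, -0.0005, 0.0011, 0.0006], [-0.0012, -0.2641, 0.9645, -0.1658], [0.0, 0.0, 0.0, 1.0]]
```

View pics/c2.png

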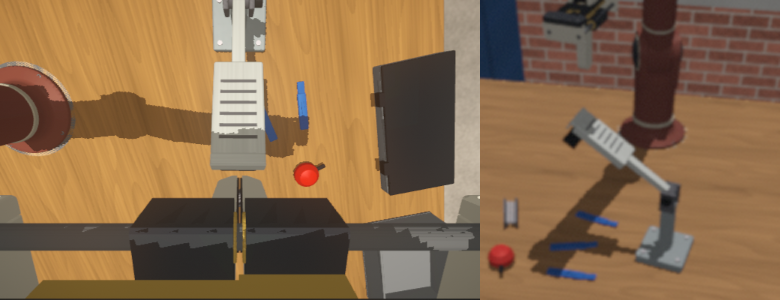

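Wrist view: the head is centred at column 239/480 and aligned with the tool. Now I descend along the arc.

```bash
python3 -m handwheel '[[0,0,0,15,0,50,1],[0,0,0,22,0,90,1],[0,0,0,22,0,110,1],[0,0,0,22,0,120,1],[0,0,0,20,0,130,1],[0,0,0,17,0,140,1],[0,0,0,14,0,150,1],[0,0,0,10,0,160,1]]' 10; python3 -c "
from h import *
print(lampR().T@(sense()['eef_pos']-HINGE),rows(lp(0,-.20,.010),toolR(YAW)))"
```

```text
time_s: 3.2
eef_pos: [0.4863, -0.0998, 0.2698]
orientation: [0.003, 0.777, 0.63, 0.001]
ft_force: [-2.5, -2.6, 8.0]
gripper_width: 0.006
finger_force: 3.2
[ 0.0010835  -0.17569493  0.09480609] (array([0.3, 0.1, 0.4]), array([-24.2,  -1.7,  84.8]))
```

```bash
python3 -m handwheel '[[0,0,0,-5,0,12,1],[0,0,0,-9,0,24,1],[0,0,0,-13,0,36,1],[0,0,0,-16,0,48,1],[0,0,0,-19,0,60,1],[0,0,0,-21,0,68,1],[0,0,0,-23,0,75,1],[0,0,0,-23,0,79,1]]' 10; python3 -c "
from h import *
print(lampR().T@(sense()['eef_pos']-HINGE),rows(lp(0,-.20,.010),toolR(YAW)))"
```

```text
time_s: 4.2
eef_pos: [0.4818, -0.1212, 0.19]
orientation: [0.002, 0.777, 0.63, 0.001]
ft_force: [-0.2, -1.9, 5.5]
gripper_width: 0.006
finger_force: 2.8
[ 0.00120224 -0.19754157  0.01498014] (array([0.2, 0. , 0.5]), array([-2.4, -1.2,  5. ]))
```

```bash
python3 -m handwheel '[[0,0,0,-1,0,3,1],[0,0,0,-1,0,5,1],[0,0,0,-1,0,5,1],[0,0,0,-1,0,5,1]]' 10; python3 - <<'E'
from h import *
from cell import get_image
print(lampR().T@(sense()['eef_pos']-HINGE),rows(lp(0,-.20,.010),toolR(YAW)))
E
```

```text
time_s: 4.7
eef_pos: [0.4816, -0.1216, 0.1848]
orientation: [0.001, 0.777, 0.63, 0.001]
ft_force: [1.3, 0.8, 5.2]
gripper_width: 0.002
finger_force: 2.7
[ 0.001162   -0.19792009  0.00981584] (array([ 0.2, -0. ,  0.5]), array([-2.1, -1.2, -0.2]))
```

```bash
python3 -m handwheel '[[0,0,0,0,0,-10,1],[0,0,0,0,0,-60,1],[0,0,0,-50,0,-100,1],[0,0,0,-110,0,-130,1],[0,0,0,-160,0,-140,1],[0,0,0,-160,0,-140,1]]' 10; python3 - <<'E'
from h import *
from cell import get_image
print(sense()['joint_pos'].round(3))
for L in(45,60):print(rows(lp(0,-.37,.13),toolR(YAW,L,YAW+90)))
a=get_image("scene")["image"][130:250,250:400,::-1];b=get_image("side")["image"][130:250,240:390,::-1]
cv2.imwrite("pics/c3.png",np.hstack([cv2.resize(i,None,fx=2.6,fy=2.6,interpolation=2) for i in(a,b)]))
E
```

```text
time_s: 5.45
eef_pos: [0.4441, -0.2836, 0.3254]
orientation: [0.002, 0.78, 0.626, -0.001]
ft_force: [-0.0, 1.1, 0.1]
gripper_width: 0.002
finger_force: 0.0
[ 0.112  0.369  0.602  1.618 -0.216  1.22   0.538]
(array([ 0.1, 45.2, -0.1]), array([-5.6,  0.7, 20.4]))
(array([ 0.2, 60.2, -0.1]), array([-5.6,  0.7, 20.4]))
```

View pics/c3.png

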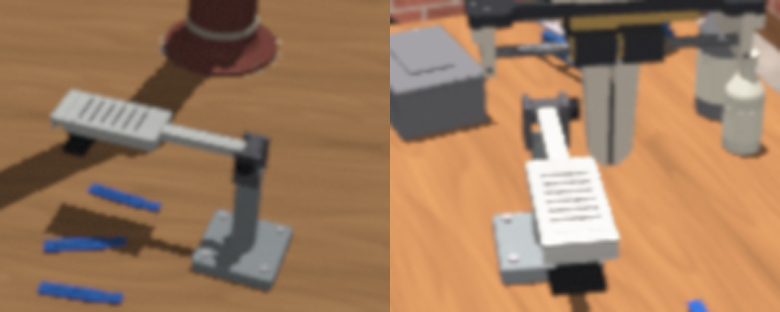

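The arm looks level. In the crops, the lip's front-top edge runs (72,90)–(53,113) in scene and (540,245)–(617,238) in side. I'll check this numerically while leaning the tool.

```bash
python3 -m handwheel '[[0,10,0,-5,0,20,1],[0,20,0,-5,0,20,1],[0,30,0,-5,0,20,1],[0,40,0,-5,0,20,1],[0,50,0,-5,0,20,1],[0,60,0,-5,0,20,1],[0,60,0,-5,0,20,1],[0,60,0,-5,0,20,1]]' 10; python3 - <<'E'
from h import *
print(sense()['joint_pos'].round(3))
sc=lambda u,v:(u/2.6+250-.3,v/2.6+130-.3); sd=lambda u,v:((u-390)/2.6+240-.3,v/2.6+130-.3)
for p,q in(((72,90),(540,245)),((53,113),(617,238))): print(lampR().T@(tri(sc(*p),sd(*q))-HINGE))
print(rows(lp(0,-.30,-.078),toolR(YAW,60,YAW+90)),rows(lp(0,-.234,-.078),toolR(YAW,60,YAW+90)))
E
```

```text
time_s: 6.55
eef_pos: [0.4469, -0.2813, 0.3044]
orientation: [-0.315, 0.672, 0.547, 0.388]
ft_force: [-0.1, -0.3, 0.6]
gripper_width: 0.003
finger_force: 0.0
[ 0.745  0.742  0.328  1.435 -0.84   1.894  1.008]
[-0.03568628 -0.25080442  0.00889846]
[ 0.02748134 -0.25051901  0.01159006]
(array([-0.5,  0.1,  0.4]), array([-148.7,   -1.1,  157.1])) (array([-0.5,  0.1,  0.4]), array([-115.6,   -0.3,  214.2]))
```

Lip corners come out at 9–12 mm above the hinge, so the arm is level. Next I go down to the free end.

```bash
python3 -m handwheel '[[0,0,0,-40,0,33,1],[0,0,0,-80,0,66,1],[0,0,0,-120,0,98,1],[0,0,0,-164,-1,131,1],[0,0,0,-164,-1,131,1],[0,0,0,-164,-1,131,1],[0,0,0,-164,-1,131,1]]' 10; python3 - <<'E'
from h import *
from cell import get_image
print(sense()['joint_pos'].round(3),lampR().T@(sense()['eef_pos']-HINGE))
print(rows(lp(0,-.30,-.078),toolR(YAW,60,YAW+90)),rows(lp(0,-.234,-.078),toolR(YAW,60,YAW+90)))
a=get_image("scene")["image"][130:250,230:380,::-1];b=get_image("side")["image"][130:250,240:390,::-1]
cv2.imwrite("pics/c4.png",np.hstack([cv2.resize(i,None,fx=2.6,fy=2.6,interpolation=2) for i in(a,b)]))
E
```

```text
time_s: 7.42
eef_pos: [0.4524, -0.253, 0.0988]
orientation: [-0.312, 0.673, 0.547, 0.388]
ft_force: [-0.7, -0.2, -0.3]
gripper_width: 0.01
finger_force: 0.0
[ 0.728  0.982  0.288  1.608 -0.881  1.587  1.277] [ 0.00083596 -0.33262314 -0.07624252]
(array([-0.3,  0.2,  0.5]), array([14.9, -0.6, 29.1])) (array([-0.3,  0.2,  0.5]), array([48.1,  0. , 86.1]))
```

View pics/c4.png

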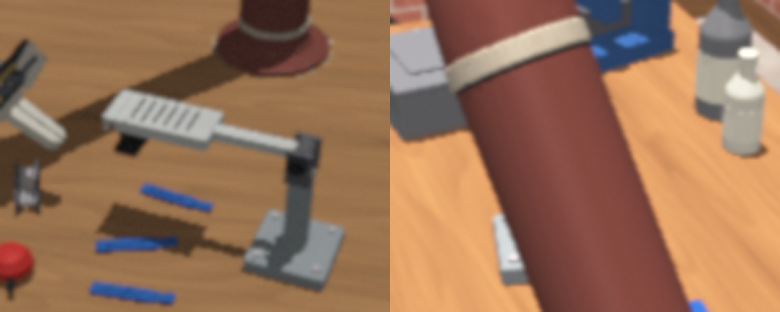

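Scene shows the fingers outside the free end at (45,130), below head level and with a clear path. I move in under the paddle.

```bash
python3 -m handwheel '[[0,0,0,11,0,21,1],[0,0,0,23,0,43,1],[0,0,0,34,0,63,1],[0,0,0,46,0,86,1],[0,0,0,46,0,86,1],[0,0,0,46,0,86,1]]' 10; python3 - <<'E'
from h import *
from cell import get_image
print(lampR().T@(sense()['eef_pos']-HINGE))
print(rows(lp(0,-.2335,-.0685),toolR(YAW,60,YAW+90)))
a=get_image("scene")["image"][130:250,230:380,::-1];b=get_image("wrist")["image"][:,:,::-1]
cv2.imwrite("pics/c5.png",np.hstack([cv2.resize(a,None,fx=2.6,fy=2.6,interpolation=2),cv2.resize(b,(390,312))]))
E
```

```text
time_s: 8.28
eef_pos: [0.4716, -0.1581, 0.0932]
orientation: [-0.314, 0.673, 0.546, 0.388]
ft_force: [0.3, -0.7, -0.7]
gripper_width: 0.005
finger_force: 0.0
[-0.00077344 -0.23574181 -0.08179155]
(array([-0.3,  0.1,  0.3]), array([12.6,  0.8, -4.7]))
```

View pics/c5.png

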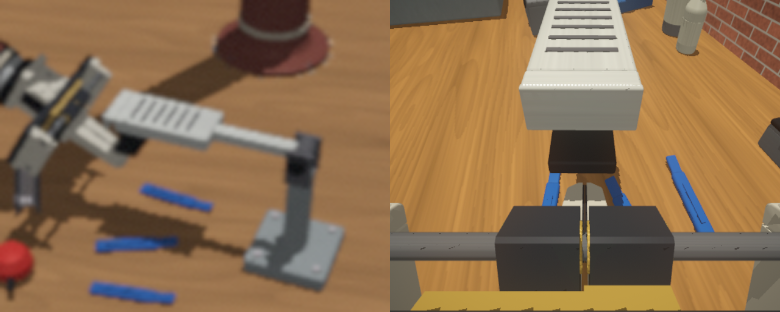

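Wrist view: the fingers (585,195) are centred below the black paddle (582,150). I raise in small steps.

```bash
python3 -m handwheel '[[0,0,0,3.5,0,-2,1],[0,0,0,7,0,-4,1],[0,0,0,8.7,0,-5,1],[0,0,0,10.4,0,-6,1],[0,0,0,10.4,0,-6,1]]' 10; python3 -c "
from h import *
print(lampR().T@(sense()['eef_pos']-HINGE))"
```

```text
time_s: 9.0
eef_pos: [0.4716, -0.1565, 0.1051]
orientation: [-0.315, 0.673, 0.545, 0.388]
ft_force: [-0.4, 0.2, 0.2]
gripper_width: 0.006
finger_force: 0.0
[-0.00113206 -0.23417568 -0.06989409]
```

```bash
python3 -m handwheel '[[0,0,0,0.9,0,-0.5,1],[0,0,0,1.7,0,-1,1],[0,0,0,2.6,0,-1.5,1],[0,0,0,2.6,0,-1.5,1]]' 10; python3 -c "
from h import *
print(lampR().T@(sense()['eef_pos']-HINGE))"
```

```text
time_s: 9.5
eef_pos: [0.4714, -0.1567, 0.1074]
orientation: [-0.315, 0.673, 0.545, 0.388]
ft_force: [0.6, 0.0, -3.5]
gripper_width: 0.008
finger_force: 1.2
[-0.0012371  -0.23445814 -0.06760385]
```

```bash
python3 -m handwheel '[[0,0,0,1.7,0,-1,1],[0,0,0,3.5,0,-2,1],[0,0,0,3.5,0,-2,1]]' 10
```

```text
time_s: 9.88
eef_pos: [0.4715, -0.1567, 0.1121]
orientation: [-0.315, 0.673, 0.545, 0.388]
ft_force: [-0.1, -0.4, -2.3]
gripper_width: 0.006
finger_force: 1.2
```

```bash
python3 -m handwheel '[[0,0,0,0.9,0,-0.5,1],[0,0,0,1.3,0,-0.75,1],[0,0,0,1.3,0,-0.75,1]]' 10
```

```text
time_s: 10.25
eef_pos: [0.4715, -0.1566, 0.1135]
orientation: [-0.315, 0.673, 0.545, 0.388]
ft_force: [-0.3, -0.6, -1.8]
gripper_width: 0.008
finger_force: 1.5
```

```bash
python3 -m handwheel '[[0,0,0,0.5,0,-0.3,1],[0,0,0,0.5,0,-0.3,1]]' 10
```

```text
time_s: 10.5
eef_pos: [0.4715, -0.1567, 0.1141]
orientation: [-0.315, 0.673, 0.545, 0.388]
ft_force: [-0.3, -0.4, -3.7]
gripper_width: 0.004
finger_force: 1.6
```

```bash
python3 -m handwheel '[[0,0,0,0.5,0,-0.3,1],[0,0,0,0.5,0,-0.3,1]]' 10
```

```text
time_s: 10.75
eef_pos: [0.4715, -0.1566, 0.1147]
orientation: [-0.315, 0.673, 0.545, 0.388]
ft_force: [-1.1, -1.8, -2.9]
gripper_width: 0.004
finger_force: 1.6
```

```bash
python3 -m handwheel '[[0,0,0,0.5,0,-0.3,1],[0,0,0,0.5,0,-0.3,1]]' 10
```

```text
time_s: 11.0
eef_pos: [0.4715, -0.1566, 0.1153]
orientation: [-0.315, 0.673, 0.545, 0.388]
ft_force: [-0.3, -0.2, -3.2]
gripper_width: 0.004
finger_force: 1.7
```

```bash
python3 -m handwheel '[[0,0,0,0.5,0,-0.3,1],[0,0,0,0.5,0,-0.3,1]]' 10
```

```text
time_s: 11.25
eef_pos: [0.4715, -0.1566, 0.1154]
orientation: [-0.315, 0.673, 0.545, 0.388]
ft_force: [-0.7, -1.5, -4.6]
gripper_width: 0.004
finger_force: 2.5
```

```bash
python3 -m handwheel '[[0,0,0,0.5,0,-0.3,1],[0,0,0,0.5,0,-0.3,1]]' 10
```

```text
time_s: 11.5
eef_pos: [0.4715, -0.1566, 0.1156]
orientation: [-0.315, 0.673, 0.545, 0.388]
ft_force: [0.4, -0.2, -8.5]
gripper_width: 0.006
finger_force: 3.8
```

The TCP has stalled and the force has jumped to 8.5 N, so the paddle is at its stop. I back straight down, then out.

```bash
python3 -m handwheel '[[0,0,0,-4,0,2.3,1],[0,0,0,-17,0,10,1],[0,0,0,-17,0,10,1],[0,0,0,-40,0,-30,1],[0,0,0,-63,0,-70,1],[0,0,0,-75,0,-92,1],[0,0,0,-75,0,-110,1],[0,0,0,-75,0,-110,1]]' 10; python3 -c "
from h import *
print(rows(lp(0,-.37,.13),toolR(YAW,60,YAW+90)))"
```

```text
time_s: 12.5
eef_pos: [0.4442, -0.2872, 0.1073]
orientation: [-0.314, 0.673, 0.546, 0.389]
ft_force: [-0.3, -0.7, -0.0]
gripper_width: 0.004
finger_force: 0.0
(array([-0.3,  0. ,  0.3]), array([ 1.700e+02,  1.000e-01, -1.009e+02]))
```

```bash
python3 -m handwheel '[[0,0,0,45,0,-30,1],[0,0,0,90,0,-60,1],[0,0,0,135,0,-85,1],[0,0,0,170,0,-110,1],[0,-20,0,170,0,-130,1],[0,-40,0,170,0,-130,1],[0,-60,0,170,0,-130,1],[0,-60,0,170,0,-130,1]]' 10; python3 - <<'E'
from h import *
from cell import get_image
print(sense()['eef_pos'])
a=get_image("scene")["image"][130:250,250:400,::-1];b=get_image("side")["image"][130:250,240:390,::-1]
cv2.imwrite("pics/c6.png",np.hstack([cv2.resize(i,None,fx=2.6,fy=2.6,interpolation=2) for i in(a,b)]))
E
```

```text
time_s: 13.5
eef_pos: [0.4389, -0.3117, 0.3194]
orientation: [-0.092, 0.768, 0.624, 0.114]
ft_force: [1.0, 0.9, -0.8]
gripper_width: 0.008
finger_force: 0.0
[ 0.43888692 -0.31165413  0.31944408]
```

View pics/c6.png

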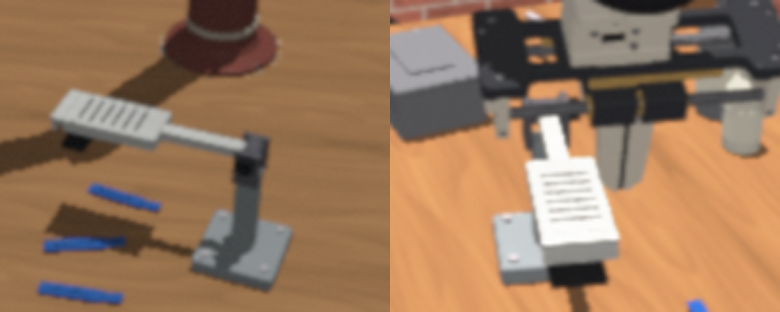

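The head sits at the same pixels as before (lip edge at (72,90)–(53,113) in scene and (540,245)–(617,238) in side). The black paddle is visibly shorter: its bottom is at row 283, where it was 292. The tool is clear, so I hand in.

```bash
python3 -m handwheel '[[0,0,0,0,0,0,1],[0,0,0,0,0,0,1],[0,0,0,0,0,0,1]]'; python3 -c "
from cell import sign_off
print(sign_off())"
```

```text
time_s: 13.98
eef_pos: [0.4374, -0.3147, 0.3177]
orientation: [-0.094, 0.769, 0.621, 0.115]
ft_force: [-0.9, -0.6, 0.3]
gripper_width: 0.003
finger_force: 0.0
the job is handed in; nothing more can be done
None
```

The lamp arm is level and its switch is pushed fully up; I touched nothing else and handed the job in at 14 s, though sign-off gave no verdict back.

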